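# Fetch a socket out of a counterbore with the extension bar

### The job

The bolt in the beam is tight, but its socket has stayed behind on the bolt head, sunk in the counterbore where it cannot be gripped. Take the thick extension bar from the wooden stand, push its square drive fully home into the socket until the spring ball clicks, lift the socket out on the bar, and stand the two, still clicked together, upright in the empty bore of the stand that fits the socket, setting them down on the bore's floor without dropping them. Leave the other bar, the other sockets and the oak plug in their places.

Things in the scene. Friction and masses are not known exactly. Their poses are not given: they have to be found in the camera images.
- bar: Thick extension bar, bright steel, 150 mm long, 0.45-0.55 kg, loose, upright in the 30 mm bore at the stand's -y end, tip 15 mm above the bench. Origin: tip of its square drive; z up the bar; x, y normal to the drive's flats. Drive 19 mm wide, 24 mm long, tip chamfered 2.5 mm, spring ball in the +x flat. Above it round: 27 mm in diameter at z 24-36 mm, neck 22 mm to z = 116 mm, then the collar.
- bar_top (a point): Centre of the top face of the thick bar's collar, 150 mm above the drive's tip. The collar (round, knurled, 36 mm in diameter, 34 mm long, z 116 to 150 mm of the bar) is where it is gripped. In the top face is a 19 mm square hole, seen from above, its sides parallel to the drive's flats.
- bar_shoulder (a point): Point on the thick bar's axis at its shoulder, 24 mm above the drive's tip. Fully home, the shoulder rests on the socket's top face and this point meets socket_mouth.
- detent (a joint): Spring ball of the thick bar, 12 mm above the drive's tip, 3 mm proud of the flat: 0 m fully out (free, or clicked into a dimple), 0.001 to 0.002 m pressed in while it slides in the square hole, 0.003 m at its stop. Spring 8 N at rest plus 2 N per mm. Pushing past it takes 10 to 15 N. Clicked, it carries the socket, which then hangs 1 to 2 mm below the shoulder: lift steadily, without jerks.
- socket: The socket to fetch: round bright steel, 60 mm long, 44 mm in diameter (41 mm in the upper half), 0.33-0.41 kg, loose, standing on the washer over the hex head of one of the beam's two bolts, square hole up, its top 6 mm below the beam's top. Origin: centre of its lower end; z up; x, y normal to the square hole's flats. 1 mm play round the hex head: it hardly turns there, draw it straight up.
- socket_mouth (a point): Centre of the socket's top face, at the mouth of its square hole, 60 mm above the socket's origin. The hole is 20.2 mm wide, flared by 1.5 mm a side at the mouth, 26 mm deep, with a dimple in each of its four walls 12 mm down: the bar's drive fits in any of the four quarter turns.
- beam: Glued laminated timber on the bench, 140 mm (x) by 380 mm (y) by 120 mm high, fixed. Origin: centre of its underside. In its top two counterbores 60 mm wide and 70 mm deep, at its y = +70 and -70 mm; on each floor a washer 4 mm thick and a fixed hex bolt head 12.5 mm high. The socket stands in one, the oak plug in the other.
- stand: Dark hardwood block, 90 mm (x) by 300 mm (y) by 55 mm high, fixed. Origin: centre of its underside. Its bores, all 40 mm deep, lie on its y axis: at y = -115 mm the thick bar's (30 mm), at -45 mm the empty one for the socket (50 mm), at +30, +89, +128 mm those with the big socket, the small socket and the slim bar, which stand 24, 12 and 60 mm above the block.
- stand_bore (a point): Centre of the floor of the stand's empty bore (50 mm wide, 40 mm deep), 15 mm above the bench, where the centre of the socket's lower end is to come.
- slim_bar: Bystander: a thin extension bar, 100 mm long, collar 23 mm in diameter, drive 12.7 mm: too small for the socket. Loose, upright in the stand's narrowest bore. Origin: tip of its drive.
- big_socket: Bystander: a wide socket, 64 mm long, 54 mm in diameter, loose in the stand. Origin: centre of its lower end.
- small_socket: Bystander: a narrow socket, 52 mm long, 32 mm in diameter, loose in the stand. Origin: centre of its lower end.
- plug: Bystander: a round oak plug, 54 mm in diameter and 58 mm long, loose in the other counterbore of the beam, 4.5 mm proud of its upper face. Origin: centre of its lower end.

How it is judged:
By the outcome, as a careful person would: the job done as asked, in the order asked, and still so for the second after the job is handed in, with the robot touching nothing.
It also fails if it takes over 54 s, if anything falls off the work surface, if the arm or the gripper's body presses on something with over 40 N, if the wrist force passes 120 N, or if a joint passes its speed limit or range.

### The arm

A 7-joint arm with a two-finger parallel gripper is mounted at the origin on the work surface. World frame = base frame: x ahead of the robot, y to its left, z up, the work surface at z = 0. Lengths are in m, angles in rad, forces in N, time in s.
With the tool pointing down it reaches from about 0.4 to 0.85 m from the base axis. Payload 10.4 kg.
Tool frame: the origin (TCP) lies on the centre line of the jaws, within the pads' length; the fingertips stand 14 mm ahead of it and the grasp point (between the pads) lies 5 mm behind it (tip_reach is the z of the fingertips in the tool frame, in m); z points along the fingers, x is the direction in which the jaws open and shut, and the axes are right-handed (so a half turn about z gives the same grasp; the last joint's range is limited). The gripper opens to 87 mm and grips with 3 to 60 N. Pads are 19 mm wide; open, the fingers measure 117 mm over their backs; the gripper's body (75 mm by 190 mm) begins 51 mm behind the grasp point.
Start: joints at [1.234, 0.332, -0.065, 1.46, 0.022, 1.35, -0.088], TCP at [0.193, -0.594, 0.237] pointing down, gripper open.
Joint ranges: [-2.6, 2.6], [-0.5, 2.12], [-1.47, 1.34], [0.16, 2.42], [-1.27, 4.41], [0.06, 2.06], [-2.6, 2.6]. Speed limits (rad/s): [2.22, 2.22, 2.79, 2.79, 3.14, 3.14, 3.14].

### API

Orientations are given as a unit quaternion [x, y, z, w].
In Python, from bench import * gives the robot as it stands.
- The arm moves only by the tool carry_out, never from a script. Its argument "rows" is a list of rows, each a list of 5 numbers: the closure, from -1 (fully open) to 1 (shut), so that 0 is half open, then the shift along the tool's x, y, z in units of 30 mm (1.0 is 30 mm), then the turn about the tool's z in units of 5 degrees (1.0 is 5 degrees). In form: [[jaw, x, y, z, turn], ...]. A call has 1 to 20 rows; each row shifts and turns the pose as measured when the row begins, along the tool's axes as they then stand; what a row does not reach is not made up. A row lasts 1/12 s, in which the tool goes at most 41.7 mm and 7.16 degrees, less where a joint would pass 70% of its speed; a pose out of reach is approached as far as the arm can. A call is refused whole if a number of a shift passes 1 or a number of a turn 1, either way. A call with a gripper value outside its range is refused whole. The fingers move at their own pace and stop on an object; "force" is the grip in N (left out, the last holds). Time passes only in rows, so rows that do not move let the fingers close. It gives the time, the measured TCP pose, the force and the opening at its end, in the units of the state.
- read_state(): the state, without advancing time (a new reading comes with each control period).
- camera(name): name is "side" or "top" or "wrist"; returns the picture (480x640x3 uint8, blue, green, red); there is no depth.
- camera_info(name): a dict with "fx", "fy", "cx", "cy" (pixels), "extrinsics" (4x4, takes a point from camera to world coordinates); the wrist camera has in their place "tool_from_camera" (4x4, takes a point from camera to tool coordinates, whose origin is the TCP and whose axes are the tool frame's). Camera axes: x right, y down, z forward; pixel columns grow to the right and rows downward; lengths in m; the calibration is good to about 2 mm. A picture is of the moment at which its call begins: read the wrist's pose just before it. camera_info takes no time and is no camera call.
- close_job(): hands the job in, once; it reports no verdict.
Trained networks look in the newest picture that a camera, given by its name, has taken for a name from the list of things; names that differ only in an ending like _2 or _b are one class to them, and where a whole thing is asked for, a point or a joint stands for the part that bears it (a point fixed in the world has none). Each returns a list of dicts, best first, with "conf" (0 to 1); they miss things now and then, are a little off and sometimes report something else, mostly with a low value. They report only what shows in the picture. A call takes as long as a camera call.
- recognise(query, camera): "box" ([centre column, centre row, width, height] in pixels, round what is visible of it).
- silhouettes(query, camera): "mask" (480x640 bool, what is visible of it) and "box" ([centre column, centre row, width, height] in pixels, round what is visible of it).
- pinpoint(query, camera): "xy" ([column, row] in pixels: a listed point, or the origin of a listed thing).
The state is a dict: "time": time; "joint_positions": joint angles; "joint_vel": joint speeds; "joint_torque": joint torques, N m; "ee_pos": TCP position; "eef_rot": TCP orientation; "ft_force": force on the tool from outside, world axes, zero at the start; "torque": the same for the moment, N m; "width": finger opening in m.
Only numpy, scipy, OpenCV 4.12 (cv2) and the standard library are available. Lean on these libraries where they do the work, as an engineer would, in place of code of your own. Each camera call takes 0.05 s, during which the arm holds its last target. There are 200 camera calls.

## Working session

There is one attempt and no reset: what is moved stays moved. The work goes in short steps, Python scripts to look and compute and a tool call to move; the robot and the scene stay as the last step left them, time stands still between calls to the robot, and variables do not carry over. Pictures are saved under pics/ and viewed, about 8 in all and at most 12, crops included, and the job is handed in when it is done.

Besides the shell and the picture viewer there is one more tool, called after "Emit:" as name(argument=value, ...), one argument or row to a line, values as JSON. carry_out: Moves the arm, as the interface text tells. Its arguments: {"type":"object","properties":{"rows":{"type":"array","items":{"type":"array","items":{"type":"number"}}},"force":{"type":"number"}},"required":["rows"]}

```bash
mkdir -p pics; ls
python3 - <<'E'
from bench import *
import cv2,numpy as np
s=read_state();print(s)
for c in("top","side"):
    im=camera(c);cv2.imwrite(f"pics/{c}0.png",im);i=camera_info(c);print(c,i)
    for q in ["bar","bar_top","socket_mouth","socket","stand","stand_bore","beam","plug","slim_bar","big_socket","small_socket"]:
        try:print(c,q,[(np.round(d["xy"],1).tolist(),round(d["conf"],2)) for d in pinpoint(q,c)[:3]])
        except Exception as e:print(q,e)
print(camera_info("wrist"));print(read_state()["time"])
E
```

```text
pics
{'time': 0.0, 'joint_positions': array([ 1.23439696,  0.33288819, -0.06471842,  1.46097137,  0.02161245,
        1.34988926, -0.08852811]), 'joint_vel': array([-8.29816111e-04,  3.39647680e-04, -7.55234872e-05,  1.60698704e-03,
       -2.42421776e-03, -3.49129499e-04, -2.32636756e-03]), 'joint_torque': array([ 3.48436342e-04, -6.23251677e+01,  2.51837861e-02, -3.89902925e+01,
       -6.11083279e-02,  3.94601596e-02,  1.74760989e-04]), 'ee_pos': array([ 0.19280599, -0.59411922,  0.23572943]), 'eef_rot': array([ 8.08915010e-01, -5.87925143e-01, -6.11595534e-04, -3.98566811e-04]), 'ft_force': array([-1.00500888,  0.17302891, -0.25135842]), 'torque': array([ 0.02797516,  0.01501922, -0.04609356]), 'width': 0.08717027158487561}
top {'fx': 453.3899957170373, 'fy': 453.3899957170373, 'cx': 316.6984044021385, 'cy': 237.62389447996603, 'extrinsics': array([[-0.01162841, -0.99101785,  0.13322313,  0.3994062 ],
       [-0.99985728,  0.00989097, -0.01369602,  0.059031  ],
       [ 0.0122553 , -0.13336338, -0.99099143,  1.00620108],
       [ 0.        ,  0.        ,  0.        ,  1.        ]
[... 1047 characters left out ...]
.4], 0.87)]
side beam []
side plug [([334.2, 224.5], 0.74)]
side slim_bar [([221.3, 392.3], 0.58)]
side big_socket [([253.4, 354.3], 0.87), ([292.5, 307.5], 0.7)]
side small_socket [([232.9, 378.2], 0.62), ([251.7, 354.9], 0.31)]
{'fx': 362.94920838451793, 'fy': 362.94920838451793, 'cx': 317.40501863867024, 'cy': 242.78430203246603, 'tool_from_camera': array([[ 9.99999805e-01,  2.84904509e-04, -5.54829581e-04,
         2.52458736e-04],
       [-1.29339458e-04,  9.64961544e-01,  2.62391313e-01,
        -7.11197905e-02],
       [ 6.10145678e-04, -2.62391190e-01,  9.64961394e-01,
        -1.48054141e-01],
       [ 0.00000000e+00,  0.00000000e+00,  0.00000000e+00,
         1.00000000e+00]])}
1.2
```

```bash
cat > h.py <<'E'
from bench import *
import cv2,numpy as np
from scipy.spatial.transform import Rotation as R
def pose():
    s=read_state();T=np.eye(4);T[:3,:3]=R.from_quat(s["eef_rot"]).as_matrix();T[:3,3]=s["ee_pos"];return T
def ext(c,T=None):
    i=camera_info(c)
    return i,(i["extrinsics"] if "extrinsics" in i else (pose() if T is None else T)@i["tool_from_camera"])
def onz(c,xy,z,T=None):
    i,E=ext(c,T);d=E[:3,:3]@[(xy[0]-i["cx"])/i["fx"],(xy[1]-i["cy"])/i["fy"],1.]
    return E[:3,3]+d*(z-E[2,3])/d[2]
def proj(c,p,T=None):
    i,E=ext(c,T);q=np.linalg.inv(E)@np.append(p,1);return np.array([i["fx"]*q[0]/q[2]+i["cx"],i["fy"]*q[1]/q[2]+i["cy"]])
def totool(p,T=None):
    return (np.linalg.inv(pose() if T is None else T)@np.append(p,1))[:3]
E
python3 - <<'E'
from h import *
np.set_printoptions(precision=4,suppress=True)
for c,d in {"top":dict(bar_top=([269.6,222.8],.165),socket_mouth=([481.5,214.8],.114),bore=([247.7,232.3],.015),plug=([407.8,225.6],.0665),slim=([171.3,228.2],.015),big=([215.7,231.],.015),small=([186.4,231.9],.015),bar=([280.8,237.5],.015),stand=([229.9,229.8],0),beam=([429.5,221.4],0)),
 "side":dict(bar_top=([293.7,253.4],.165),socket_mouth=([349.6,180.8],.114),bore=([276.2,329.4],.015),plug=([334.2,224.5],.0665),slim=([221.3,392.3],.015),big=([253.4,354.3],.015),small=([232.9,378.2],.015),bar=([291.6,307.6],.015),stand=([263.1,346],0))}.items():
    for k,v in d.items():print(c,k,onz(c,*v))
a=cv2.imread("pics/top0.png")[120:340,120:560];cv2.imwrite("pics/t0c.png",cv2.resize(a,None,fx=1.8,fy=1.8,interpolation=cv2.INTER_CUBIC))
E
```

```text
top bar_top [0.5415 0.1355 0.165 ]
top socket_mouth [ 0.5623 -0.2848  0.114 ]
top bore [0.546  0.1974 0.015 ]
top plug [ 0.5493 -0.146   0.0665]
top slim [0.5568 0.3655 0.015 ]
top big [0.5496 0.2678 0.015 ]
top small [0.5482 0.3321 0.015 ]
top bar [0.5337 0.1245 0.015 ]
top stand [0.5543 0.2393 0.    ]
top beam [ 0.5691 -0.2099  0.    ]
side bar_top [0.5376 0.1147 0.165 ]
side socket_mouth [ 0.5723 -0.2955  0.114 ]
side bore [0.5417 0.1917 0.015 ]
side plug [ 0.5536 -0.1453  0.0665]
side slim [0.5598 0.3661 0.015 ]
side big [0.5514 0.2675 0.015 ]
side small [0.5574 0.3316 0.015 ]
side bar [0.5414 0.1217 0.015 ]
side stand [0.5514 0.2311 0.    ]
```

View pics/t0c.png

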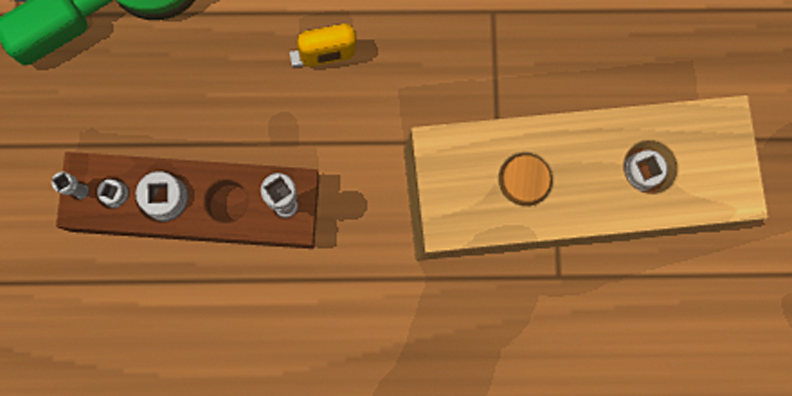

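Emit:
carry_out(
  rows=[
    [-1,-0.37,-0.94,-0.13,0],
    [-1,-0.37,-0.94,-0.13,0],
    [-1,-0.37,-0.94,-0.13,0],
    [-1,-0.37,-0.94,-0.13,0],
    [-1,-0.37,-0.94,-0.13,0],
    [-1,-0.37,-0.94,-0.13,0],
    [-1,-0.37,-0.94,-0.13,0],
    [-1,-0.37,-0.94,-0.13,0],
    [-1,-0.37,-0.94,-0.13,0],
    [-1,-0.37,-0.94,-0.13,0],
    [-1,-0.37,-0.94,-0.13,0],
    [-1,-0.37,-0.94,-0.13,0],
    [-1,-0.37,-0.94,-0.13,0],
    [-1,-0.37,-0.94,-0.13,0],
    [-1,-0.37,-0.94,-0.13,0],
    [-1,-0.37,-0.94,-0.13,0],
    [-1,0,0,0,0],
  ],
)

```text
time: 2.62
ee_pos: [0.5819, -0.274, 0.3006]
eef_rot: [0.806, -0.592, 0.0, 0.0]
ft_force: [0.7, 1.4, 1.0]
width: 0.0868
```

Run:
```python
from h import *
np.set_printoptions(precision=4,suppress=True)
T=pose();im=camera("wrist");cv2.imwrite("pics/w1.png",im)
for q,z in dict(socket_mouth=.114,socket=.054,plug=.0665,beam=0).items():
    print(q,[(np.round(d["xy"],1),round(d["conf"],2),onz("wrist",d["xy"],z,T)) for d in pinpoint(q,"wrist")[:2]])
print(T,read_state()["joint_positions"])
p=proj("wrist",[.567,-.285,.114],T).astype(int);print(p)
```

```text
socket_mouth [(array([324.6, 243.4]), 0.64, array([ 0.5644, -0.2868,  0.114 ]))]
socket [(array([323.5, 223.3]), 0.56, array([ 0.5707, -0.2847,  0.054 ]))]
plug [(array([191.9, 204.5]), 0.79, array([ 0.5508, -0.1443,  0.0665]))]
beam [(array([266.5, 201.1]), 0.85, array([ 0.5655, -0.2129,  0.    ])), (array([320.5, 224.4]), 0.28, array([ 0.5574, -0.2858,  0.    ]))]
[[ 0.2998 -0.954  -0.0002  0.5819]
 [-0.954  -0.2998 -0.0002 -0.274 ]
 [ 0.0002  0.0002 -1.      0.3006]
 [ 0.      0.      0.      1.    ]] [ 0.6219  0.3681 -0.3302  1.2948  0.1221  1.4993 -0.973 ]
[323 240]
```

View pics/w1.png

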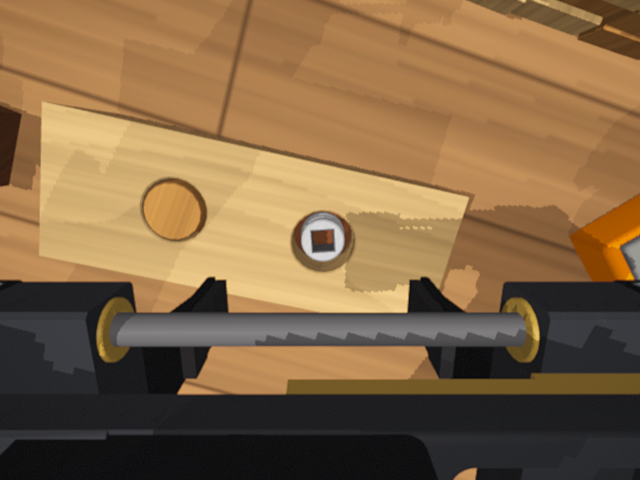

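```bash
cat >> h.py <<'E'
def square(im,c,T,z,cen,half=.030,px=.00025,rin=.0195,name=None,cam="wrist",thr=None):
    """Rectify plane z round cen (world-axis patch: col=+x,row=+y); find square hole (dark) inside disc."""
    n=int(half/px);g=[]
    pts=np.array([proj(cam,[cen[0]+a,cen[1]+b,z],T) for a,b in [(-half,-half),(half,-half),(half,half),(-half,half)]],np.float32)
    H=cv2.getPerspectiveTransform(pts,np.array([[0,0],[2*n,0],[2*n,2*n],[0,2*n]],np.float32))
    w=cv2.warpPerspective(im,H,(2*n,2*n),flags=cv2.INTER_CUBIC)
    if name:cv2.imwrite(name,cv2.resize(w,(600,600),interpolation=cv2.INTER_CUBIC))
    return w
E
python3 - <<'E'
from h import *
np.set_printoptions(precision=4,suppress=True)
T=pose();im=cv2.imread("pics/w1.png");c=[.5645,-.2868]
w=square(im,"wrist",T,.114,c,name="pics/s1.png")
sat=cv2.cvtColor(w,cv2.COLOR_BGR2HSV)[...,1];val=w.min(2)
b=(cv2.GaussianBlur(val,(0,0),4)<110).astype(np.uint8)
n,l,st,ce=cv2.connectedComponentsWithStats(b)
for i in range(1,n):
    if st[i,4]<1500:continue
    ct=cv2.findContours((l==i).astype(np.uint8),0,2)[0][0];r=cv2.minAreaRect(ct);print(st[i],np.array(r[0])*.00025-.03+c,np.array(r[1])*.25,r[2])
E
```

```text
[    0     0   240   224 20890] [ 0.5644 -0.2889] [55.75 59.75] 90.0
[  53   47  103  103 6917] [ 0.5606 -0.2923] [20.8417 20.9618] 20.725557327270508
```

View pics/s1.png

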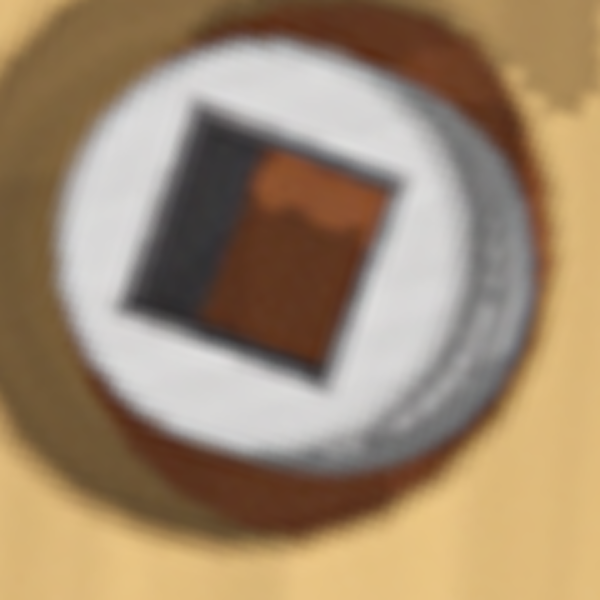

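Emit:
carry_out(
  rows=[
    [-1,-0.96,-0.25,-0.12,0],
    [-1,-0.96,-0.25,-0.12,0],
    [-1,-0.96,-0.25,-0.12,0],
    [-1,-0.96,-0.25,-0.12,0],
    [-1,-0.96,-0.25,-0.12,0],
    [-1,-0.96,-0.25,-0.12,0],
    [-1,-0.96,-0.25,-0.12,0],
    [-1,-0.96,-0.25,-0.12,0],
    [-1,-0.96,-0.25,-0.12,0],
    [-1,-0.96,-0.25,-0.12,0],
    [-1,-0.96,-0.25,-0.12,0],
    [-1,-0.96,-0.25,-0.12,0],
    [-1,-0.96,-0.25,-0.12,0],
    [-1,-0.96,-0.25,-0.12,0],
    [-1,0,0,0,0],
  ],
)

```text
time: 4.12
ee_pos: [0.5588, 0.1265, 0.3488]
eef_rot: [0.789, -0.614, 0.003, 0.007]
ft_force: [0.6, 0.6, 0.6]
width: 0.0873
```

```bash
cat >> h.py <<'E'
def rects(w,c,half=.03,px=.00025,thr=110):
    b=(cv2.GaussianBlur(w.min(2),(0,0),4)<thr).astype(np.uint8);n,l,st,ce=cv2.connectedComponentsWithStats(b)
    for i in range(1,n):
        if st[i,4]<1500:continue
        ct=cv2.findContours((l==i).astype(np.uint8),0,2)[0][0];r=cv2.minAreaRect(ct);print("rect",st[i,4],np.array(r[0])*px-half+c[:2],np.array(r[1])*px*1e3,r[2])
E
python3 - <<'E'
from h import *
np.set_printoptions(precision=4,suppress=True)
T=pose();im=camera("wrist");cv2.imwrite("pics/w2.png",im)
r={}
for q,z in dict(bar_top=.165,stand_bore=.015,bar=.015,stand=0,big_socket=.015,small_socket=.015,slim_bar=.015).items():
    d=pinpoint(q,"wrist")[:2];print(q,[(np.round(d["xy"],1),round(d["conf"],2),onz("wrist",d["xy"],z,T)) for d in d])
    if q=="bar_top":c=onz("wrist",d[0]["xy"],z,T)
w=square(im,"wrist",T,.165,c,name="pics/s2.png");rects(w,c)
w2=square(im,"wrist",T,.055,[.544,.195],half=.045,name="pics/s3.png")
cv2.imwrite("pics/m2.png",np.hstack([cv2.resize(im,(400,300)),cv2.resize(w,(200,200)),cv2.resize(w2,(200,200))][:1]+[np.vstack([cv2.resize(w,(150,150)),cv2.resize(w2,(150,150))])]).repeat(1,0))
print(T)
E
```

```text
bar_top [(array([310.9, 241.6]), 0.91, array([0.5391, 0.1253, 0.165 ]))]
stand_bore [(array([259.8, 194.3]), 0.74, array([0.5453, 0.1973, 0.015 ]))]
bar [(array([311.8, 211.5]), 0.81, array([0.5397, 0.1249, 0.015 ]))]
stand [(array([230.4, 183.3]), 0.69, array([0.5476, 0.2405, 0.    ]))]
big_socket [(array([205.5, 173.7]), 0.56, array([0.5544, 0.2712, 0.015 ]))]
small_socket [(array([159.3, 163.9]), 0.74, array([0.5522, 0.3309, 0.015 ]))]
slim_bar [(array([129.4, 151.6]), 0.87, array([0.5582, 0.3699, 0.015 ]))]
rect 34132 [0.539  0.1251] [59.75 59.75] 90.0
rect 4429 [0.5371 0.1259] [18.9291 19.2758] 33.690067291259766
[[ 0.2462 -0.9692 -0.004   0.5588]
 [-0.9691 -0.2461 -0.0146  0.1265]
 [ 0.0132  0.0075 -0.9999  0.3488]
 [ 0.      0.      0.      1.    ]]
```

View pics/w2.png

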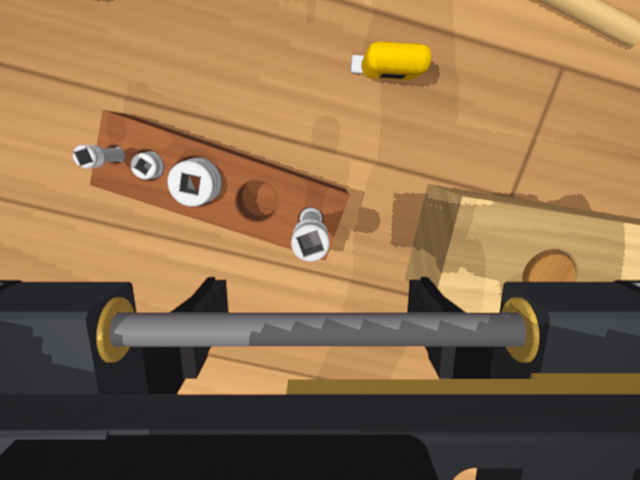

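View pics/s3.png

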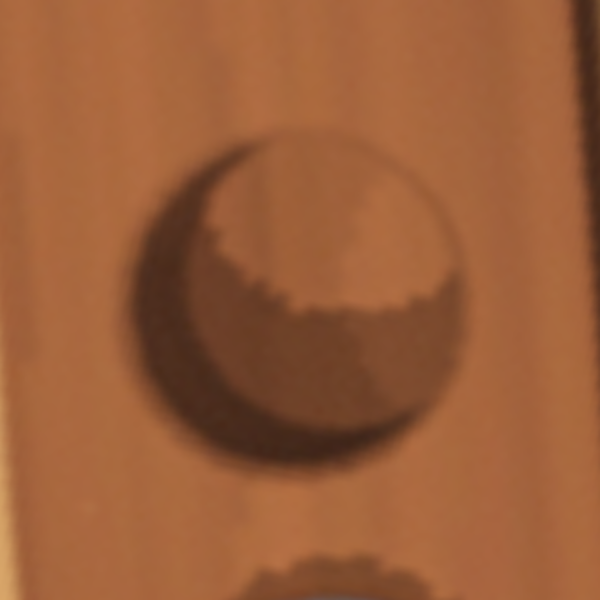

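Run:
```python
from h import *
np.set_printoptions(precision=4,suppress=True)
T=pose();im=camera("wrist");T=pose();im=camera("wrist");print(T);s=read_state();print(s["joint_positions"],s["joint_vel"],s["time"])
c=[.537,.1255]
w=square(im,"wrist",T,.165,c,name="pics/s2.png")
for t in(90,110,130):rects(w,c,thr=t)
print("bar in tool",totool([.5371,.1257,.165],T))
```

```text
[[ 0.2389 -0.971  -0.0049  0.5601]
 [-0.9709 -0.2388 -0.0174  0.1199]
 [ 0.0157  0.0089 -0.9998  0.348 ]
 [ 0.      0.      0.      1.    ]]
[ 0.1661  0.2357 -0.5683  1.3826  0.1402  1.5704 -1.7202] [-0.007   0.0023 -0.0045 -0.0022  0.0026  0.0003 -0.001 ] 4.6167
rect 3935 [0.511  0.1254] [ 4.2456 59.7668] 0.24911051988601685
rect 8912 [0.5456 0.1076] [24.25 42.25] 90.0
rect 3567 [0.5372 0.126 ] [18.0278 18.3744] 33.690067291259766
rect 7749 [0.547  0.1475] [15.5 39.5] 90.0
rect 34785 [0.5369 0.1254] [59.75 59.75] 90.0
rect 4488 [0.5372 0.1259] [19.0678 19.3452] 33.690067291259766
rect 35872 [0.5369 0.1254] [59.75 59.75] 90.0
rect 6047 [0.5372 0.1259] [19.8305 20.1079] 33.690067291259766
bar in tool [-0.014   0.0193  0.183 ]
```

View pics/s2.png

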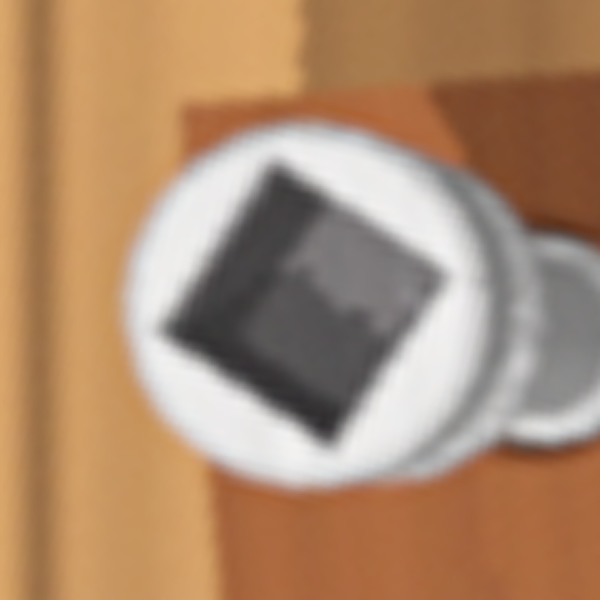

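Emit:
carry_out(
  rows=[
    [-1,-0.12,0.16,0.7,0],
    [-1,-0.12,0.16,0.7,0],
    [-1,-0.12,0.16,0.7,0],
    [-1,-0.12,0.16,0.7,0],
    [-1,0,0,0.7,0],
    [-1,0,0,0.7,0],
    [-1,0,0,0.6,0],
    [-1,0,0,0.5,0],
    [-1,0,0,0.2,0],
    [-1,0,0,0,0],
    [-1,0,0,0,0],
  ],
)

```text
time: 5.53
ee_pos: [0.5372, 0.1241, 0.1773]
eef_rot: [0.786, -0.619, 0.005, 0.007]
ft_force: [1.4, -0.5, -0.3]
width: 0.0873
```

Run:
```python
from h import *
np.set_printoptions(precision=4,suppress=True)
T=pose();print(T);s=read_state();print(s["joint_positions"],s["time"]);print(totool([.5372,.1259,.143],T))
```

```text
[[ 0.2347 -0.9721 -0.0013  0.5372]
 [-0.9719 -0.2347 -0.0169  0.1241]
 [ 0.0161  0.0052 -0.9999  0.1773]
 [ 0.      0.      0.      1.    ]]
[ 0.1722  0.2672 -0.5697  1.7076  0.1685  1.2197 -1.7747] 5.5333
[-0.0024 -0.0006  0.0343]
```

Emit:
carry_out(
  rows=[
    [-1,-0.05,0,0.4,0],
    [-1,-0.05,0,0.4,0],
    [-1,0,0,0.3,0],
    [-1,0,0,0.1,0],
    [-1,0,0,0,0],
  ],
)

```text
time: 5.95
ee_pos: [0.538, 0.1271, 0.1404]
eef_rot: [0.786, -0.619, 0.006, 0.005]
ft_force: [-0.2, -0.7, 0.0]
width: 0.0869
```

Run:
```python
from h import *
np.set_printoptions(precision=4,suppress=True)
T=pose();print(T);print(totool([.5372,.1259,.143],T))
```

```text
[[ 0.2343 -0.9722  0.003   0.538 ]
 [-0.972  -0.2344 -0.0161  0.1271]
 [ 0.0163  0.0009 -0.9999  0.1404]
 [ 0.      0.      0.      1.    ]]
[ 0.001   0.0011 -0.0026]
```

Emit:
carry_out(
  rows=[
    [1,0,0,0,0],
    [1,0,0,0,0],
    [1,0,0,0,0],
    [1,0,0,0,0],
    [1,0,0,0,0],
    [1,0,0,0,0],
    [1,0,0,0,0],
    [1,0,0,0,0],
  ],
  force=55,
)

```text
time: 6.62
ee_pos: [0.5388, 0.1273, 0.1418]
eef_rot: [0.786, -0.619, 0.007, 0.005]
ft_force: [-0.2, 0.2, 0.2]
width: 0.0415
```

Run:
```python
from h import *
np.set_printoptions(precision=4,suppress=True)
T=pose();s=read_state();print(T,s["ft_force"],s["torque"],s["width"])
```

```text
[[ 0.2343 -0.9722  0.005   0.5388]
 [-0.972  -0.2343 -0.0157  0.1273]
 [ 0.0164 -0.0012 -0.9999  0.1418]
 [ 0.      0.      0.      1.    ]] [-0.2173  0.2496  0.1697] [ 0.0343 -0.0158  0.0253] 0.04153925036176524
```

Emit:
carry_out(
  rows=[
    [1,0,0,0,0],
    [1,0,0,0,0],
    [1,0,0,0,0],
    [1,0,0,0,0],
  ],
)

```text
time: 6.95
ee_pos: [0.5388, 0.1275, 0.1418]
eef_rot: [0.786, -0.619, 0.007, 0.004]
ft_force: [-0.5, 0.1, 0.4]
width: 0.035
```

Run:
```python
from h import *
np.set_printoptions(precision=4,suppress=True)
T=pose();s=read_state();print(T,s["ft_force"],s["torque"],s["width"])
```

```text
[[ 0.2344 -0.9721  0.005   0.5388]
 [-0.972  -0.2345 -0.0154  0.1275]
 [ 0.0162 -0.0013 -0.9999  0.1418]
 [ 0.      0.      0.      1.    ]] [-0.5466  0.0844  0.3983] [ 0.0551 -0.0174  0.029 ] 0.03495057761051149
```

Emit:
carry_out(
  rows=[
    [1,0,0,-0.2,0],
    [1,0.01,0,-0.4,0],
    [1,0.01,0,-0.5,0],
    [1,0.01,0,-0.6,0],
    [1,0.01,0,-0.7,0],
    [1,0.01,0,-0.7,0],
    [1,0.01,0,-0.7,0],
    [1,0.01,0,-0.6,0],
    [1,0,0,-0.4,0],
    [1,0,0,-0.2,0],
    [1,0,0,0,0],
  ],
)

```text
time: 7.87
ee_pos: [0.5351, 0.1266, 0.3022]
eef_rot: [0.786, -0.618, 0.004, 0.007]
ft_force: [0.0, -0.3, -4.5]
width: 0.035
```

Run:
```python
from h import *
np.set_printoptions(precision=4,suppress=True)
T=pose();s=read_state();print(T,s["ft_force"],s["torque"],s["width"]);p=[.5606,-.2923,.277];print(totool(p,T),s["joint_positions"])
```

```text
[[ 0.2357 -0.9718 -0.0024  0.5351]
 [-0.9717 -0.2357 -0.0169  0.1266]
 [ 0.0159  0.0063 -0.9999  0.3022]
 [ 0.      0.      0.      1.    ]] [ 0.0022 -0.3212 -4.5309] [ 0.0852 -0.0337  0.0114] 0.03502276349370637
[0.4127 0.0738 0.0322] [ 0.1796  0.189  -0.5785  1.528   0.1183  1.4642 -1.7371]
```

Emit:
carry_out(
  rows=[
    [1,0.3,0.05,0,0],
    [1,0.6,0.1,0,0],
    [1,0.8,0.15,0,0],
    [1,0.8,0.15,0,0],
    [1,0.8,0.15,0,0],
    [1,0.8,0.15,0,0],
    [1,0.8,0.15,0,0],
    [1,0.8,0.15,0,0],
    [1,0.8,0.15,0,0],
    [1,0.8,0.15,0,0],
    [1,0.8,0.15,0,0],
    [1,0.8,0.15,0,0],
    [1,0.8,0.15,0,0],
    [1,0.8,0.15,0,0],
    [1,0.8,0.15,0,0],
    [1,0.8,0.15,0,0],
    [1,0.6,0.1,0,0],
    [1,0.3,0.05,0,0],
    [1,0,0,0,0],
    [1,0,0,0,0],
  ],
)

```text
time: 9.53
ee_pos: [0.5425, -0.3003, 0.2846]
eef_rot: [0.785, -0.619, -0.012, 0.017]
ft_force: [-0.2, 0.3, -5.5]
width: 0.0353
```

Run:
```python
from h import *
np.set_printoptions(precision=4,suppress=True)
T=pose();s=read_state();print(T,s["ft_force"],s["width"]);p=[.5606,-.2923,.277];print(totool(p,T),s["joint_positions"],np.degrees(np.arctan2(T[1,0],T[0,0])))
```

```text
[[ 0.2338 -0.9714 -0.0405  0.5425]
 [-0.9723 -0.2335 -0.011  -0.3003]
 [ 0.0012  0.0419 -0.9991  0.2846]
 [ 0.      0.      0.      1.    ]] [-0.2071  0.2866 -5.5326] 0.03529796688132367
[-0.0036 -0.0197  0.0068] [ 0.6362  0.341  -0.2891  1.3592  0.1204  1.4893 -0.9854] -76.48041472233645
```

Emit:
carry_out(
  rows=[
    [1,0,0,-0.3,0.7],
    [1,0,0,-0.3,0.7],
    [1,0,0,0,0.7],
    [1,0,0,0,0.5],
    [1,0,0,0,0],
    [1,0,0,0,0],
  ],
)

```text
time: 10.03
ee_pos: [0.5437, -0.2907, 0.3015]
eef_rot: [0.711, -0.703, -0.013, 0.017]
ft_force: [-0.1, 0.2, -5.2]
width: 0.0351
```

```bash
cat > st.py <<'E'
from h import *
import sys
np.set_printoptions(precision=4,suppress=True)
T=pose();s=read_state();print(T,s["time"],s["ft_force"],s["torque"],s["width"]);print(s["joint_positions"],np.degrees(np.arctan2(T[1,0],T[0,0])))
E
python3 st.py
```

```text
[[ 0.0103 -0.999  -0.0432  0.5437]
 [-0.9999 -0.01   -0.0056 -0.2907]
 [ 0.0051  0.0432 -0.9991  0.3015]
 [ 0.      0.      0.      1.    ]] 10.0333 [-0.077   0.2399 -5.2318] [ 0.0133 -0.1106  0.008 ] 0.035100448369236904
[ 0.604   0.3303 -0.2635  1.3363  0.1048  1.5247 -1.2151] -89.41117302665958
```

Emit:
carry_out(
  rows=[
    [1,0.0,-0.3,0,0],
    [1,0.0,-0.4,0,0],
    [1,0,-0.2,0,0],
    [1,0,0,0,0],
    [1,0,0,0,0],
  ],
)

```text
time: 10.45
ee_pos: [0.5733, -0.2868, 0.2997]
eef_rot: [0.714, -0.7, -0.014, 0.017]
ft_force: [0.3, -0.0, -4.1]
width: 0.0347
```

```bash
python3 st.py
python3 - <<'E'
from h import *
T=pose();im=camera("wrist");cv2.imwrite("pics/w4.png",im)
for q in ("bar","socket_mouth","bar_shoulder"):
    d=pinpoint(q,"wrist")[:2];print(q,[(np.round(d["xy"],1),round(d["conf"],2)) for d in d])
print(proj("wrist",[.5606,-.2923,.114],T),proj("wrist",T[:3,3]+T[:3,2]*.127,T))
E
```

```text
[[ 0.0203 -0.9988 -0.0435  0.5733]
 [-0.9998 -0.0202 -0.0042 -0.2868]
 [ 0.0033  0.0435 -0.999   0.2997]
 [ 0.      0.      0.      1.    ]] 10.45 [ 0.3071 -0.0227 -4.0871] [ 0.0112 -0.0551 -0.0574] 0.0346923318553413
[ 0.5727  0.3888 -0.2677  1.2637  0.1182  1.542  -1.2343] -88.83592442061085
bar [(array([319.6, 239.9]), 0.6)]
socket_mouth [(array([313.3, 223. ]), 0.95)]
bar_shoulder []
[322.06428774 227.47914363] [317.09247128 238.32468023]
```

View pics/w4.png

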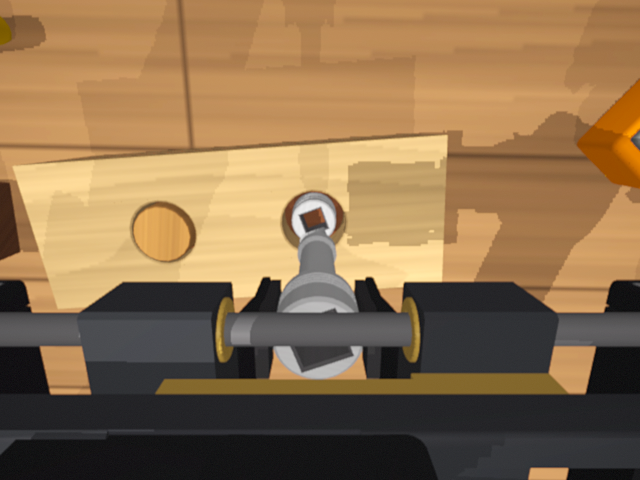

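```bash
python3 st.py
python3 - <<'E'
from h import *
np.set_printoptions(precision=4,suppress=True)
T0=np.array([[.2998,-.954,-.0002,.5819],[-.954,-.2998,-.0002,-.274],[.0002,.0002,-1,.3006],[0,0,0,1.]])
w1=cv2.imread("pics/w1.png");c=[.5645,-.2868]
rects(square(w1,0,T0,.114,c),c)
T=pose();im=camera("wrist");cv2.imwrite("pics/w5.png",im);print(T[:3,3])
print(proj("wrist",[.5606,-.2923,.114],T),proj("wrist",T[:3,3]+T[:3,2]*.127,T))
a=im[180:320,250:390];cv2.imwrite("pics/c5.png",cv2.resize(a,(600,600),interpolation=cv2.INTER_CUBIC))
E
```

```text
[[ 0.0186 -0.9989 -0.0432  0.5726]
 [-0.9998 -0.0184 -0.0048 -0.2875]
 [ 0.004   0.0433 -0.9991  0.3002]
 [ 0.      0.      0.      1.    ]] 10.65 [-1.246  -0.0786 -5.1085] [ 0.0645 -0.1378  0.0019] 0.03498786540293135
[ 0.5736  0.3875 -0.2672  1.2645  0.1183  1.542  -1.2346] -88.93322261073824
rect 26922 [ 0.5644 -0.2869] [59.75 59.75] 90.0
rect 6918 [ 0.5666 -0.284 ] [20.8407 20.9701] 21.250507354736328
[ 0.5726 -0.2875  0.3002]
[321.24   226.6791] [317.0924 238.3247]
```

View pics/c5.png

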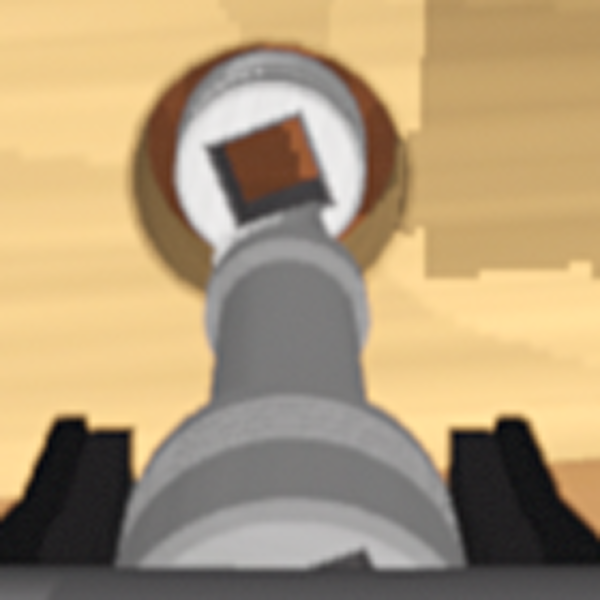

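Run:
```python
from h import *
np.set_printoptions(precision=4,suppress=True)
T=pose();print(T[:3,3]);print(onz("wrist",[313,220.1],.114,T))
def P(p):
    q=proj("wrist",(T@np.append(p,1))[:3],T);return (q-[250,180])*600/140
t=np.linspace(0,2*np.pi,400)
for z,r in((.103,.0135),(.091,.0135),(.0107,.018)):
    e=np.array([P([r*np.cos(a),r*np.sin(a),z]) for a in t]);print(z,"cols",e[:,0].min(),e[:,0].max(),"rows",e[:,1].min(),e[:,1].max())
# drive corners, bar yaw 33.7 when tool angle -76.4
for k in range(4):
    # bar x rel tool: world yaw diff =110.1deg ; tool z down -> rotation sign flips
    a=-np.radians(110.1+45+90*k);print("drive corner",P([.0134*np.cos(a),.0134*np.sin(a),.1245]))
```

```text
[ 0.5726 -0.2876  0.3003]
[ 0.5668 -0.2845  0.114 ]
0.103 cols 206.8477288063192 367.81999156905755 rows 207.33965094804276 362.22329016745937
0.091 cols 202.99164565943533 371.4402326446803 rows 224.37061087107713 385.8683616125208
0.0107 cols 123.04550519874527 448.99120753932095 rows 359.14330238375976 660.2991591506819
drive corner [220.0422 223.0992]
drive corner [256.7165 317.6299]
drive corner [354.2926 283.4336]
drive corner [319.0278 187.7457]
```

Emit:
carry_out(
  rows=[
    [1,-0.03,-0.05,0.2,0],
    [1,-0.03,-0.05,0.2,0],
    [1,-0.03,-0.05,0.2,0],
    [1,-0.03,-0.05,0.2,0],
    [1,0,0,0.2,0],
    [1,0,0,0.2,0],
    [1,0,0,0.2,0],
    [1,0,0,0,0],
  ],
)

```text
time: 11.37
ee_pos: [0.576, -0.284, 0.2527]
eef_rot: [0.713, -0.701, -0.014, 0.017]
ft_force: [0.2, -0.2, -5.1]
width: 0.0351
```

```bash
python3 st.py;python3 - <<'E'
from h import *
np.set_printoptions(precision=4,suppress=True)
T=pose();im=camera("wrist");cv2.imwrite("pics/w6.png",im)
print("tip",(T@[0,.004,.127,1])[:3])
a=im[180:320,250:390];cv2.imwrite("pics/c6.png",cv2.resize(a,(600,600),interpolation=cv2.INTER_CUBIC))
E
```

```text
[[ 0.0176 -0.9989 -0.0444  0.576 ]
 [-0.9998 -0.0174 -0.0047 -0.284 ]
 [ 0.0039  0.0445 -0.999   0.2527]
 [ 0.      0.      0.      1.    ]] 11.3667 [ 0.1809 -0.2146 -5.0832] [ 0.0132 -0.0488  0.0079] 0.035080334632938456
[ 0.5714  0.4059 -0.2693  1.338   0.1246  1.4527 -1.2496] -88.98936860351237
tip [ 0.5664 -0.2847  0.126 ]
```

View pics/c6.png

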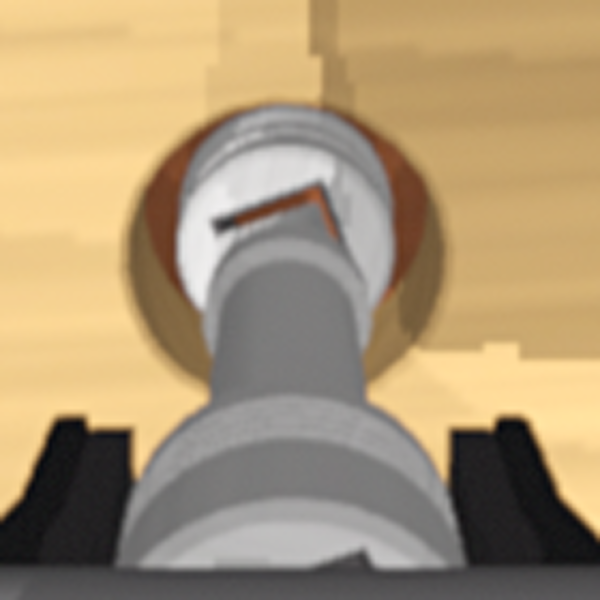

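Run:
```python
from h import *
np.set_printoptions(precision=4,suppress=True)
T=pose()
for p in([322,182],[215,227]):print("hole",onz("wrist",np.array(p)*140/600+[250,180],.114,T))
a=np.radians(21.25+45+90*np.arange(4));print(np.c_[.5667+.0143*np.cos(a),-.2843+.0143*np.sin(a)])
# drive corner seen (322,208): chamfered tip z .127 tool; ray at tool depth
i=camera_info("wrist");C=i["tool_from_camera"]
for p in ([322,205],[322,208]):
  q=np.array(p)*140/600+[250,180];d=C[:3,:3]@[(q[0]-i["cx"])/i["fx"],(q[1]-i["cy"])/i["fy"],1]
  for z in(.1245,.127):print("drive corner tool",C[:3,3]+d*(z-C[2,3])/d[2])
for k in(0,3):
    b=-np.radians(110.1+45+90*k);print([.0134*np.cos(b),.0134*np.sin(b)])
```

```text
hole [ 0.5802 -0.2911  0.114 ]
hole [ 0.5711 -0.271   0.114 ]
[[ 0.5725 -0.2712]
 [ 0.5536 -0.2785]
 [ 0.5609 -0.2974]
 [ 0.5798 -0.2901]]
drive corner tool [ 0.0062 -0.009   0.1245]
drive corner tool [ 0.0062 -0.0084  0.127 ]
drive corner tool [ 0.0062 -0.0084  0.1245]
drive corner tool [ 0.0062 -0.0079  0.127 ]
[np.float64(-0.01215438979150563), np.float64(-0.005641879899124382)]
[np.float64(0.005641879899124378), np.float64(-0.012154389791505632)]
```

Emit:
carry_out(
  rows=[
    [1,0,-0.01,0.15,0],
    [1,0,-0.01,0.15,0],
    [1,0,-0.01,0.15,0],
    [1,0,0,0.1,0],
    [1,0,0,0,0],
  ],
)

```text
time: 11.83
ee_pos: [0.5768, -0.2849, 0.2374]
eef_rot: [0.713, -0.701, -0.012, 0.017]
ft_force: [-0.2, 0.1, -2.5]
width: 0.035
```

```bash
python3 st.py
```

```text
[[ 0.017  -0.999  -0.0413  0.5768]
 [-0.9998 -0.0167 -0.0067 -0.2849]
 [ 0.006   0.0414 -0.9991  0.2374]
 [ 0.      0.      0.      1.    ]] 11.8333 [-0.161   0.0543 -2.4821] [0.1596 0.3201 0.0101] 0.0349584616556238
[ 0.5727  0.4121 -0.269   1.3614  0.1276  1.4199 -1.2523] -89.02567008128334
```

Emit:
carry_out(
  rows=[
    [1,0,0.06,0.06,0],
    [1,0,0.05,0.1,0],
    [1,0,0.04,0.12,0],
    [1,0,0,0.12,0],
  ],
)

```text
time: 12.17
ee_pos: [0.5732, -0.2845, 0.2284]
eef_rot: [0.713, -0.701, -0.01, 0.015]
ft_force: [-0.4, 0.6, 8.3]
width: 0.035
```

```bash
python3 st.py
```

```text
[[ 0.0178 -0.9992 -0.0356  0.5732]
 [-0.9998 -0.0175 -0.0077 -0.2845]
 [ 0.0071  0.0357 -0.9993  0.2284]
 [ 0.      0.      0.      1.    ]] 12.1667 [-0.352   0.5867  8.2927] [ 0.2436  0.1537 -0.0208] 0.03502005981070442
[ 0.5783  0.4046 -0.27    1.3904  0.1259  1.3926 -1.2501] -88.98275134863144
```

Emit:
carry_out(
  rows=[
    [1,0,0.06,0.15,0],
    [1,0,0.03,0.18,0],
    [1,0,0.02,0.2,0],
  ],
)

```text
time: 12.42
ee_pos: [0.572, -0.2847, 0.2161]
eef_rot: [0.713, -0.701, -0.006, 0.013]
ft_force: [-2.8, 5.0, 46.9]
width: 0.0349
```

```bash
python3 st.py
```

```text
[[ 0.0184 -0.9995 -0.027   0.572 ]
 [-0.9998 -0.0181 -0.0102 -0.2847]
 [ 0.0097  0.0272 -0.9996  0.2161]
 [ 0.      0.      0.      1.    ]] 12.4167 [-2.7677  5.032  46.9262] [ 1.4256  1.187  -0.0905] 0.034895903920966774
[ 0.5826  0.4023 -0.271   1.4192  0.1263  1.3573 -1.2496] -88.94625496113932
```

Emit:
carry_out(
  rows=[
    [1,0,0.03,0.1,0],
    [1,0,0,-0.03,0],
    [1,0,0,-0.03,0],
  ],
)

```text
time: 12.67
ee_pos: [0.5724, -0.2844, 0.2181]
eef_rot: [0.714, -0.7, -0.004, 0.012]
ft_force: [0.2, -0.4, -7.6]
width: 0.0348
```

```bash
python3 st.py;python3 - <<'E'
from h import *
T=pose();im=camera("wrist");s=camera("side");cv2.imwrite("pics/w7.png",im);cv2.imwrite("pics/s7.png",s)
a=cv2.resize(im[180:320,250:390],(400,400),interpolation=cv2.INTER_CUBIC)
p=proj("side",[.567,-.285,.12]).astype(int);print(p)
b=cv2.resize(s[p[1]-50:p[1]+50,p[0]-50:p[0]+50],(400,400),interpolation=cv2.INTER_CUBIC)
cv2.imwrite("pics/m7.png",np.hstack([a,b]))
E
```

```text
[[ 0.0189 -0.9996 -0.0216  0.5724]
 [-0.9998 -0.0186 -0.0119 -0.2844]
 [ 0.0114  0.0218 -0.9997  0.2181]
 [ 0.      0.      0.      1.    ]] 12.6667 [ 0.1519 -0.3935 -7.6284] [ 0.1823 -0.0513 -0.0141] 0.03477873316804316
[ 0.5832  0.3976 -0.2715  1.4214  0.1252  1.354  -1.2491] -88.91811490385746
[350 181]
```

View pics/m7.png

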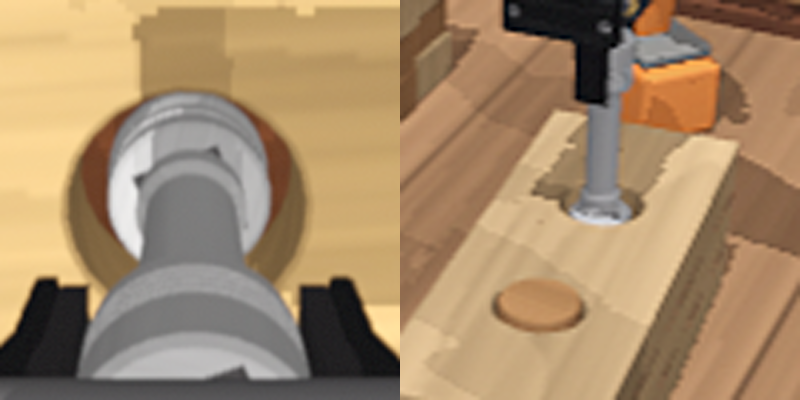

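Emit:
carry_out(
  rows=[
    [1,0,0,-0.05,0],
    [1,0,0,-0.08,0],
    [1,0,0,-0.1,0],
    [1,0,0,-0.1,0],
    [1,0,0,-0.1,0],
    [1,0,0,-0.1,0],
  ],
)

```text
time: 13.27
ee_pos: [0.5703, -0.2845, 0.2287]
eef_rot: [0.713, -0.701, -0.008, 0.014]
ft_force: [0.5, -0.7, -8.5]
width: 0.0347
```

```bash
python3 st.py
```

```text
[[ 0.0181 -0.9994 -0.0311  0.5703]
 [-0.9998 -0.0178 -0.0085 -0.2845]
 [ 0.0079  0.0312 -0.9995  0.2287]
 [ 0.      0.      0.      1.    ]] 13.2667 [ 0.4568 -0.706  -8.4581] [-0.019  -0.2725  0.0257] 0.03470486677771828
[ 0.5826  0.3955 -0.2707  1.402   0.1235  1.3853 -1.2469] -88.96410478258294
```

Emit:
carry_out(
  rows=[
    [1,0,-0.02,-0.15,0],
    [1,0,-0.02,-0.2,0],
    [1,0,0,-0.3,0],
    [1,0,0,-0.35,0],
    [1,0,0,-0.4,0],
    [1,0,0,-0.4,0],
    [1,0,0,-0.4,0],
    [1,0,0,-0.4,0],
    [1,0,0,-0.35,0],
    [1,0,0,-0.2,0],
    [1,0,0,-0.1,0],
    [1,0,0,0,0],
  ],
)

```text
time: 14.27
ee_pos: [0.5754, -0.2831, 0.3409]
eef_rot: [0.714, -0.701, -0.005, 0.013]
ft_force: [0.7, 0.1, -8.0]
width: 0.0348
```

```bash
python3 st.py
python3 - <<'E'
from h import *
T=pose();s=camera("side");cv2.imwrite("pics/s8.png",s)
p=proj("side",T[:3,3]-[0,0,.09]).astype(int);x=min(max(p[0],80),560);y=min(max(p[1],80),400)
cv2.imwrite("pics/c8.png",cv2.resize(s[y-80:y+80,x-80:x+80],(560,560),interpolation=cv2.INTER_CUBIC))
E
```

```text
[[ 0.0185 -0.9995 -0.0255  0.5754]
 [-0.9998 -0.0183 -0.0105 -0.2831]
 [ 0.01    0.0257 -0.9996  0.3409]
 [ 0.      0.      0.      1.    ]] 14.2667 [ 0.7335  0.0684 -7.9948] [ 0.0803 -0.1487 -0.0186] 0.03483113208000208
[ 0.5657  0.3704 -0.2696  1.2034  0.1145  1.601  -1.2376] -88.93880259020969
```

View pics/c8.png

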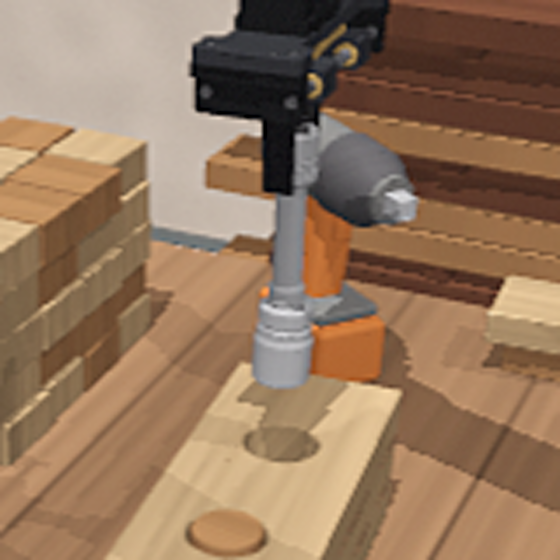

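Emit:
carry_out(
  rows=[
    [1,-0.1,0,0,0],
    [1,-0.25,0,0,0],
    [1,-0.4,0.02,-0.02,0],
    [1,-0.55,0.03,-0.02,0],
    [1,-0.65,0.03,-0.02,0],
    [1,-0.7,0.03,-0.02,0],
    [1,-0.7,0.03,-0.02,0],
    [1,-0.7,0.03,-0.02,0],
    [1,-0.7,0.03,-0.02,0],
    [1,-0.7,0.03,-0.02,0],
    [1,-0.7,0.03,-0.02,0],
    [1,-0.7,0.03,-0.02,0],
    [1,-0.7,0.03,-0.02,0],
    [1,-0.7,0.03,-0.02,0],
    [1,-0.7,0.03,-0.02,0],
    [1,-0.7,0.03,-0.02,0],
    [1,-0.7,0.03,-0.02,0],
    [1,-0.7,0.03,-0.02,0],
    [1,-0.7,0.03,-0.02,0],
    [1,-0.6,0.03,-0.02,0],
  ],
)

```text
time: 15.98
ee_pos: [0.5381, 0.1221, 0.3399]
eef_rot: [0.716, -0.697, -0.011, 0.018]
ft_force: [-0.4, 0.4, -7.8]
width: 0.0353
```

Emit:
carry_out(
  rows=[
    [1,-0.5,0.03,0,0],
    [1,-0.35,0,0,0],
    [1,-0.2,0,0,0],
    [1,-0.1,0,0,0],
    [1,0,0,0,0],
    [1,0,0,0,0],
  ],
)

```text
time: 16.48
ee_pos: [0.5311, 0.1664, 0.3389]
eef_rot: [0.72, -0.694, -0.012, 0.018]
ft_force: [0.2, -0.6, -7.8]
width: 0.0343
```

```bash
python3 st.py
```

```text
[[ 0.0378 -0.9984 -0.0425  0.5311]
 [-0.9992 -0.0374 -0.01    0.1664]
 [ 0.0083  0.0429 -0.999   0.3389]
 [ 0.      0.      0.      1.    ]] 16.4833 [ 0.2108 -0.6265 -7.7727] [ 0.0064 -0.1319  0.0557] 0.034337123769189695
[ 0.0763  0.2236 -0.5502  1.4131  0.106   1.5797 -1.9996] -87.83196027010827
```

Emit:
carry_out(
  rows=[
    [1,-0.25,-0.1,0.2,0],
    [1,-0.3,-0.15,0.4,0],
    [1,-0.25,-0.12,0.4,0],
    [1,-0.1,-0.05,0.4,0],
    [1,0,0,0.2,0],
    [1,0,0,0,0],
    [1,0,0,0,0],
  ],
)

```text
time: 17.07
ee_pos: [0.5427, 0.1931, 0.282]
eef_rot: [0.718, -0.695, -0.012, 0.02]
ft_force: [-0.1, 0.8, -7.7]
width: 0.0351
```

```bash
python3 st.py
python3 - <<'E'
from h import *
np.set_printoptions(precision=4,suppress=True)
T=pose();im=camera("wrist");cv2.imwrite("pics/w9.png",im)
for q in("socket",):
    for d in silhouettes(q,"wrist")[:2]:
        m=d["mask"];r=np.where(m.any(1))[0];print(q,d["conf"],d["box"],"rows",r.min(),r.max())
        for y in range(r.min(),r.max(),6):
            x=np.where(m[y])[0];print(y,x.min() if len(x) else None,x.max() if len(x) else None,len(x))
        break
for d in pinpoint("stand_bore","wrist")[:1]:print("bore",d["xy"],d["conf"],onz("wrist",d["xy"],.015,T))
t=np.linspace(0,2*np.pi,300)
for z,r in((.163,.022),(.133,.022),(.133,.0205),(.104,.0205)):
    e=np.array([proj("wrist",(T@[r*np.cos(a),.004+r*np.sin(a),z,1])[:3],T) for a in t]);print(z,e.min(0),e.max(0))
s=camera("top");cv2.imwrite("pics/t9.png",s)
E
```

```text
[[ 0.0323 -0.9984 -0.0457  0.5427]
 [-0.9994 -0.0318 -0.0116  0.1931]
 [ 0.0101  0.046  -0.9989  0.282 ]
 [ 0.      0.      0.      1.    ]] 17.0667 [-0.1448  0.7701 -7.6806] [ 0.0495 -0.2582  0.0081] 0.0350630492463409
[ 0.0344  0.2882 -0.5587  1.4595  0.1397  1.4827 -2.0633] -88.15120616886854
socket 0.85 [317.2, 237.2, 58.3, 62.1] rows 205 267
205 312 319 8
211 299 332 34
217 294 336 43
223 291 339 49
229 289 341 53
235 288 343 35
241 288 343 24
247 288 343 19
253 288 343 17
259 290 341 15
265 294 337 9
bore [312.0, 196.7] 0.79 [0.5433 0.1965 0.015 ]
0.163 [292.1952 207.7564] [342.1287 256.3186]
0.133 [289.663  214.2265] [344.5667 267.2747]
0.133 [291.5349 216.1057] [342.6941 265.5344]
0.104 [288.7564 223.9372] [345.3618 278.2065]
```

Emit:
carry_out(
  rows=[
    [1,-0.03,-0.1,0.1,0],
    [1,-0.04,-0.14,0.2,0],
    [1,-0.03,-0.12,0.3,0],
    [1,0,-0.05,0.3,0],
    [1,0,-0.02,0.3,0],
    [1,0,0,0.2,0],
    [1,0,0,0.1,0],
    [1,0,0,0,0],
    [1,0,0,0,0],
  ],
)

```text
time: 18.02
ee_pos: [0.5556, 0.1956, 0.2332]
eef_rot: [0.718, -0.696, -0.011, 0.019]
ft_force: [-0.4, -0.8, -8.0]
width: 0.0347
```

```bash
cat > meas.py <<'E'
from h import *
np.set_printoptions(precision=4,suppress=True)
T=pose();im=camera("wrist");cv2.imwrite("pics/w10.png",im)
m=silhouettes("socket","wrist")[0]["mask"];t=np.linspace(0,2*np.pi,200)
ring=lambda p,z,r,M:np.array([proj("wrist",(M@[p[0]+r*np.cos(a),p[1]+r*np.sin(a),z,1])[:3],M) for a in t])
r=np.where(m.any(1))[0];c=np.where(m.any(0))[0];print("obs",r.min(),r.max(),c.min(),c.max())
from scipy.optimize import minimize
def f(v):
    e=np.vstack([ring(v[:2],.1635,.022,T),ring(v[:2],.1335,.022,T)]);return (e[:,1].min()-r.min()+0.5)**2+((e[:,0].min()+e[:,0].max())/2-(c.min()+c.max())/2)**2
o=minimize(f,[0,.002],method="Nelder-Mead");b=T@[*o.x,.1635,1]
print("bottom in tool",o.x,"world",b[:3],"to bore in tool",T[:3,:3].T@(np.array([.5437,.1955,.015])-b[:3]))
E
python3 st.py; python3 meas.py
```

```text
[[ 0.0305 -0.9986 -0.0425  0.5556]
 [-0.9995 -0.0301 -0.0111  0.1956]
 [ 0.0098  0.0428 -0.999   0.2332]
 [ 0.      0.      0.      1.    ]] 18.0167 [-0.3953 -0.8028 -7.9678] [ 0.0875 -0.1837 -0.0003] 0.03467392939644528
[ 0.0262  0.3384 -0.5518  1.5022  0.1667  1.3939 -2.0773] -88.24990662732392
obs 206 268 288 343Traceback (most recent call last):
  File "meas.py", line 10, in <module>
    o=minimize(f,[0,.002],method="Nelder-Mead");b=T@[*o.x,.1635,1]
    res = _minimize_neldermead(fun, x0, args, callback, bounds=bounds,
                               **options)
    fxe = func(xe)
    fx = function(np.copy(x), *(wrapper_args + args))
  File "meas.py", line 9, in f
    e=np.vstack([ring(v[:2],.1635,.022,T),ring(v[:2],.1335,.022,T)]);return (e[:,1].min()-r.min()+0.5)**2+((e[:,0].min()+e[:,0].max())/2-(c.min()+c.max())/2)**2
                                          ~~~~^^^^^^^^^^^^^^^^^^^^
  File "meas.py", line 5, in <lambda>
    ring=lambda p,z,r,M:np.array([proj("wrist",(M@[p[0]+r*np.cos(a),p[1]+r*np.sin(a),z,1])[:3],M) for a in t])
                                  ~~~~^^^^^^^^^^^^^^^^^^^^^^^^^^^^^^^^^^^^^^^^^^^^^^^^^^^^^^^^^^^
  File "h.py", line 13, in proj
    i,E=ext(c,T);q=np.linalg.inv(E)@np.append(p,1);return np.array([i["fx"]*q[0]/q[2]+i["cx"],i["fy"]*q[1]/q[2]+i["cy"]])
        ~~~^^^^^
  File "h.py", line 7, in ext
    i=camera_info(c)
ValueError: time passes only in moves, steps and waits
```

Emit:
carry_out(
  rows=[
    [1,-0.02,0.04,0.08,0],
    [1,-0.01,0.04,0.1,0],
    [1,0,0,0.13,0],
    [1,0,0,0.13,0],
    [1,0,-0.01,0.13,0],
    [1,0,-0.01,0.13,0],
    [1,0,0,0.05,0],
  ],
)

```text
time: 18.7
ee_pos: [0.5533, 0.1968, 0.2108]
eef_rot: [0.718, -0.696, -0.01, 0.017]
ft_force: [-0.4, -0.2, -8.1]
width: 0.0348
```

```bash
python3 st.py; sed -i 's/    i=camera_info(c)$/    i=CI(c)/; 4i import functools\nCI=functools.cache(lambda c:camera_info(c))' h.py; sed -n 1,12p h.py; python3 meas.py
```

```text
[[ 0.0305 -0.9988 -0.0388  0.5533]
 [-0.9995 -0.0302 -0.0101  0.1968]
 [ 0.009   0.0391 -0.9992  0.2108]
 [ 0.      0.      0.      1.    ]] 18.7 [-0.3608 -0.1567 -8.13  ] [ 0.0629 -0.0656 -0.0267] 0.03480833233490586
[ 0.0255  0.3454 -0.5515  1.5413  0.173   1.3456 -2.0855] -88.2500373372297
from bench import *
import cv2,numpy as np
from scipy.spatial.transform import Rotation as R
import functools
CI=functools.cache(lambda c:camera_info(c))
def pose():
    s=read_state();T=np.eye(4);T[:3,:3]=R.from_quat(s["eef_rot"]).as_matrix();T[:3,3]=s["ee_pos"];return T
def ext(c,T=None):
    i=CI(c)
    return i,(i["extrinsics"] if "extrinsics" in i else (pose() if T is None else T)@i["tool_from_camera"])
def onz(c,xy,z,T=None):
    i,E=ext(c,T);d=E[:3,:3]@[(xy[0]-i["cx"])/i["fx"],(xy[1]-i["cy"])/i["fy"],1.]
obs 206 268 288 344
bottom in tool [-0.0009  0.0021] world [0.5448 0.1959 0.0475] to bore in tool [ 0.0001 -0.0002  0.0326]
```

Emit:
carry_out(
  rows=[
    [1,0,-0.01,0.12,0],
    [1,0,0,0.15,0],
    [1,0,-0.01,0.15,0],
    [1,0,0,0.15,0],
    [1,0,0,0.15,0],
    [1,0,0,0.1,0],
  ],
)

```text
time: 19.3
ee_pos: [0.5532, 0.1966, 0.185]
eef_rot: [0.718, -0.696, -0.01, 0.017]
ft_force: [0.0, 0.6, -8.8]
width: 0.0347
```

```bash
python3 st.py
```

```text
[[ 0.0304 -0.9988 -0.0381  0.5532]
 [-0.9995 -0.03   -0.0099  0.1966]
 [ 0.0087  0.0383 -0.9992  0.185 ]
 [ 0.      0.      0.      1.    ]] 19.3 [ 0.032   0.5842 -8.7804] [ 0.0791 -0.1079  0.041 ] 0.03465312554786997
[ 0.0238  0.3632 -0.5484  1.5752  0.1838  1.296  -2.0931] -88.25984685570626
```

Emit:
carry_out(
  rows=[
    [1,0,0,0.08,0],
    [1,0,0,0.07,0],
    [1,0,0,0.05,0],
  ],
)

```text
time: 19.55
ee_pos: [0.5529, 0.1967, 0.178]
eef_rot: [0.718, -0.696, -0.01, 0.017]
ft_force: [-2.6, 0.7, 6.5]
width: 0.035
```

Emit:
carry_out(
  rows=[
    [1,0,0,0.05,0],
  ],
)

```text
time: 19.63
ee_pos: [0.5534, 0.1971, 0.178]
eef_rot: [0.718, -0.696, -0.01, 0.016]
ft_force: [-2.6, -1.5, 10.8]
width: 0.0351
```

Emit:
carry_out(
  rows=[
    [1,0,0,0.05,0],
  ],
)

```text
time: 19.72
ee_pos: [0.5541, 0.1973, 0.1782]
eef_rot: [0.718, -0.696, -0.009, 0.015]
ft_force: [-1.7, -2.0, 4.6]
width: 0.0345
```

Emit:
carry_out(
  rows=[
    [1,0,0.06,0.06,0],
    [1,0,0.06,0.06,0],
    [1,0,0.06,0.06,0],
    [1,0,0.02,0.08,0],
    [1,0,0,0.05,0],
  ],
)

```text
time: 20.13
ee_pos: [0.5522, 0.1972, 0.1781]
eef_rot: [0.717, -0.697, -0.004, 0.009]
ft_force: [-2.4, -1.8, 3.2]
width: 0.035
```

```bash
python3 st.py; python3 meas.py
```

```text
[[ 0.0285 -0.9994 -0.0192  0.5522]
 [-0.9996 -0.0283 -0.0077  0.1972]
 [ 0.0072  0.0194 -0.9998  0.1781]
 [ 0.      0.      0.      1.    ]] 20.1333 [-2.3879 -1.8172  3.1587] [-0.544   0.815   0.0241] 0.03499273921768785
[ 0.025   0.3534 -0.5495  1.6021  0.1885  1.2608 -2.1008] -88.36935387538503
obs 217 269 289 344
bottom in tool [-0.0005  0.0118] world [0.5373 0.196  0.0148] to bore in tool [ 0.0007 -0.0064 -0.0003]
```

Emit:
carry_out(
  rows=[
    [0.2,0,0,0,0],
    [0,0,0,0,0],
    [-0.3,0,0,0,0],
    [-1,0,0,0,0],
    [-1,0,0,0,0],
    [-1,0,0,0,0],
    [-1,0,0,0,0],
    [-1,0,0,0,0],
    [-1,0,0,0,0],
    [-1,0,0,0,0],
  ],
)

```text
time: 21.07
ee_pos: [0.5539, 0.1986, 0.1799]
eef_rot: [0.717, -0.697, -0.003, 0.007]
ft_force: [-0.1, 0.0, 0.3]
width: 0.084
```

```bash
python3 st.py
python3 - <<'E'
from h import *
T=pose();im=camera("wrist");cv2.imwrite("pics/w11.png",im)
for q,z in(("bar_top",.201),):
    for d in pinpoint(q,"wrist")[:1]:p=onz("wrist",d["xy"],z,T);print(q,d["xy"],d["conf"],p,totool(p,T))
E
```

```text
[[ 0.0288 -0.9995 -0.0141  0.5539]
 [-0.9996 -0.0287 -0.0049  0.1986]
 [ 0.0045  0.0142 -0.9999  0.1799]
 [ 0.      0.      0.      1.    ]] 21.0667 [-0.1116  0.007   0.3424] [0.0292 0.0356 0.0294] 0.08395897344614982
[ 0.0246  0.3522 -0.55    1.5996  0.1881  1.2585 -2.1008] -88.3513876568579
bar_top [321.2, 353.8] 0.77 [0.54532165 0.19659091 0.201     ] [ 0.00183209  0.00888555 -0.02099093]
```

Emit:
carry_out(
  rows=[
    [-1,0,0,-0.3,0],
    [-1,0,0,-0.6,0],
    [-1,0,0,-0.7,0],
    [-1,0,0,-0.7,0],
    [-1,0,0,-0.7,0],
    [-1,0,0,-0.7,0],
    [-1,0,0,-0.7,0],
    [-1,0,0,-0.5,0],
    [-1,0,0,-0.2,0],
    [-1,0,0,0,0],
    [-1,0,0,0,0],
  ],
)

```text
time: 22.08
ee_pos: [0.5548, 0.1994, 0.3451]
eef_rot: [0.718, -0.696, -0.003, 0.006]
ft_force: [-0.5, 0.3, -0.8]
width: 0.0871
```

```bash
python3 st.py
python3 - <<'E'
from h import *
T=pose();im=camera("wrist");s=camera("side");cv2.imwrite("pics/w12.png",im);cv2.imwrite("pics/s12.png",s)
for q,c,z in(("bar_top","wrist",.201),("bar_top","side",.201),("socket_mouth","side",.075),("plug","side",.0665),("slim_bar","side",.015),("big_socket","side",.015),("small_socket","side",.015)):
    d=pinpoint(q,c)
    if d:print(q,c,d[0]["xy"],d[0]["conf"],onz(c,d[0]["xy"],z,T))
p=proj("side",[.545,.2,.1]).astype(int);y0=max(p[1]-120,0);x0=max(p[0]-120,0)
b=cv2.resize(s[y0:y0+200,x0:x0+200],(400,400),interpolation=cv2.INTER_CUBIC)
q=proj("wrist",[.544,.1955,.15],T).astype(int);print(q);y1=min(max(q[1]-90,0),300);x1=q[0]-90
a=cv2.resize(im[y1:y1+180,x1:x1+180],(400,400),interpolation=cv2.INTER_CUBIC)
cv2.imwrite("pics/m12.png",np.hstack([a,b]))
E
```

```text
[[ 0.0298 -0.9995 -0.0135  0.5548]
 [-0.9995 -0.0297 -0.004   0.1994]
 [ 0.0036  0.0136 -0.9999  0.3451]
 [ 0.      0.      0.      1.    ]] 22.0833 [-0.5022  0.3211 -0.8115] [ 0.007  -0.0227 -0.03  ] 0.08713236120593583
[ 0.0189  0.2797 -0.56    1.3381  0.1439  1.5785 -2.0653] -88.29298373350078
bar_top wrist [315.9, 242.2] 0.92 [0.54505967 0.19957023 0.201     ]
bar_top side [265.7, 260.4] 0.84 [0.5539608  0.19492655 0.201     ]
socket_mouth side [273.2, 311.1] 0.73 [0.54280326 0.19753415 0.075     ]
plug side [335.4, 222.6] 0.57 [ 0.5540917  -0.15459887  0.0665    ]
slim_bar side [220.1, 392.6] 0.65 [0.56143599 0.36749357 0.015     ]
big_socket side [251.9, 353.5] 0.77 [0.55510368 0.2670898  0.015     ]
small_socket side [233.6, 381.9] 0.65 [0.55177049 0.33790508 0.015     ]
[320 228]
```

View pics/m12.png

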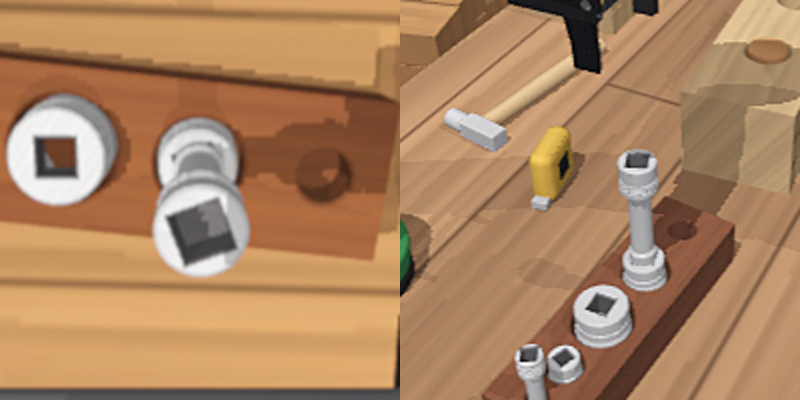

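```bash
python3 -c "
from bench import *
print(close_job())"
```

```text
the job is handed in; nothing more can be done
None
```

The job is handed in: the thick bar and the socket now stand together, upright, in the stand's empty 50 mm bore, and the gripper is clear. It took about 22 s of the 54 s. The hand-in gave no verdict.

**What I did**
- I pressed the bar's drive into the socket until it stopped at the height where the shoulder should sit home. The highest force I read was 47 N, against the 120 N limit.
- I lifted the two steadily. The measured load was about 8–8.5 N, which is both parts, and the side camera showed the socket hanging from the bar.
- I lowered them into the bore until they touched the floor. Contact came at the expected height of about 15 mm above the bench, at about 11 N. I straightened the bar a little before opening the fingers.

**Last checks**
- **Final pictures:** the bar is upright with its shoulder on the socket, inside the bore. The other bar, the two other sockets and the plug look to be in place.
- **Networks' position estimates:** they disagreed with each other by up to about 1 cm. The bar's top came out 9 mm apart between the wrist and side cameras, and the plug came out about 9 mm from the first reading. I put this down to noise, because the pictures look right.
- **The click itself:** the ball cannot be seen inside the socket. I infer it from the push height and from the bar carrying the socket.
- **Arm tilt:** the tool drifted up to about 2.5° from vertical during the moves. The bar eased upright in the socket and again on the bore floor.

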